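# Draw the tall board from the leaning stack and cam-clamp it at the stop

### The arm

A 6-joint arm with a two-finger parallel gripper is mounted at the origin on the work surface. World frame = base frame: x ahead of the robot, y to its left, z up, the work surface at z = 0. Lengths are in m, angles in degrees, forces in N, time in s.
With the tool pointing down it reaches from about 0.375 to 0.925 m from the base axis. Payload 5.7 kg.
Tool frame: the origin (TCP) lies midway between the tips of the shut fingers; the grasp point (between the pads) lies 19 mm behind it; z points along the fingers, y is the direction in which the jaws open and shut (so a half turn about z gives the same grasp; the last joint's range is limited). The gripper opens to 88 mm and grips with 3 to 60 N. Pads are 20 mm wide; open, the fingers measure 115 mm over their backs; the gripper's body (75 mm by 178 mm) begins 61 mm behind the grasp point.
Start: joints at [59.238, 20.558, 86.54, -0, 72.909, -6.595], TCP at [0.246, 0.547, 0.223] pointing down, gripper open.
Joint ranges: [-170.27, 170.27], [-57.76, 135], [12.27, 136.19], [-55.21, 235.2], [11.17, 155.16], [-170.74, 170.74]. Speed limits (degrees/s): [136.94, 136.94, 180, 180, 180, 180].

### API

Orientations are given as [roll, pitch, yaw] about the fixed x, y, z axes, in that order (R = Rz(yaw) Ry(pitch) Rx(roll)).
In Python, from plant import * gives the robot as it stands.
- The arm moves only by the tool servo_tool, never from a script. Its arguments are lists of equal length, an entry for each row: "delta_rot": the turn, a rotation vector about the world's x, y, z in degrees, a list of three; "offset": the shift along the world's x, y, z in cm, a list of three; "gripper": the finger opening in cm, from 0 to 8.78. A call has exactly 8 rows; each row is the pose to reach, as a shift and turn from the pose measured when the call began; what a row does not reach only later rows make up. A row lasts 1/8 s, in which the tool goes at most 62.5 mm and 10.7 degrees, less where a joint would pass 70% of its speed; a pose out of reach is approached as far as the arm can. A call with a gripper value outside its range is refused whole. The fingers move at their own pace and stop on an object; "grip_force" is the grip in N (left out, the last holds). Time passes only in rows, so rows that repeat a pose let the fingers close, or fill a call up. It gives the time, the measured TCP pose, the force and the opening at its end, in the units of the state.
- read_state(): the state, without advancing time (a new reading comes with each control period).
- get_image(name): name is "scene" or "top"; returns a dict with "image" (384x512x3 uint8, red, green, blue), "fovy" (degrees; the focal length in pixels is half the picture's height over the tangent of half this angle, whatever the lens; pixels are square), "cx", "cy" (the principal point, pixels), "extrinsics" (4x4, takes a point from camera to world coordinates). Camera axes: x right, y down, z forward; pixel columns grow to the right and rows downward; lengths in m; the calibration is good to about 2 mm. A picture is of the moment at which its call begins. There is no depth.
- sign_off(): hands the job in, once; it reports no verdict.
Trained networks look in a picture, given as the dict that the camera call returned (one of the last four; its "shot" number tells which), for a name from the list of things; names that differ only in an ending like _2 or _b are one class to them, and where a whole thing is asked for, a point or a joint stands for the part that bears it (a point fixed in the world has none). Each returns a list of dicts, best first, with "conf" (0 to 1); they miss things now and then, are a little off and sometimes report something else, mostly with a low value. They report only what shows in the picture. A call takes as long as a camera call. They do not tell look-alikes from the thing itself.
- search_frame(picture, thing): "at" ([x, y, z] in m, in world coordinates, good to about 4 mm: the middle of the surface that is visible of it).
- masks_of(picture, thing): "pixels" (384x512 bool, what is visible of it).
- place_of(picture, thing): "at" ([x, y, z] in m, in world coordinates, good to about 4 mm: a listed point, or the origin of a listed thing).
The state is a dict: "clock": time; "qpos": joint angles; "joint_velocities": joint speeds; "effort": joint torques, N m; "eef_pos": TCP position; "orientation": TCP orientation; "force": force on the tool from outside, world axes, zero at the start; "torque": the same for the moment, N m; "width": finger opening in m.
Only numpy, scipy, OpenCV 4.12 (cv2) and the standard library are available. Lean on these libraries where they do the work, as an engineer would, in place of code of your own. Each camera call takes 0.05 s, during which the arm holds its last target.

### The job

Draw the tall board out of the leaning stack: slide it along the rack's runner, never lifting it off, until its end is against the upright stop, and leave the short boards leaning where they are. Then swing the cam lever round until the cam's high point bears on the sprung jaw, so that the tall board is clamped flat against the backboard for its edge to be trimmed. Leave the things lying on the bench alone.

Things in the scene. Friction and masses are not known exactly. Their poses are not given: they have to be found in the camera images.
- rack: Fixed plywood board rack. Origin at bench level under the line where the backboard's face meets the runner; own x square away from the backboard (at yaw 0 away from the robot), y along the rack from stop to stack, z up. Plastic runner: top at z 18 mm, x 0 to 47 mm. Backboard: 100 mm high, 15 mm thick, leans back 0.13 rad (top towards -x). Aluminium lip before the stack at x 50 to 54, z up to 35 mm.
- stop_face (a point): Middle of the lower edge of the upright aluminium stop plate's face, on the runner, at the rack's -y end (rack x 12, y -300, z 18 mm). The face looks to rack +y, is 90 mm wide and rises 147 mm above this point.
- tall_board: White-faced fibreboard with brown edges: 260 mm long (own y), 170 high (own z), 8 thick (own x), 0.18 to 0.36 kg. Origin: middle of its lower edge. Leans 0.13 rad in one of the three places nearest the backboard, face to face with the short boards; its top 60 mm rises clear above them, so its end edge can be pushed there. Home: origin at rack y = -170 mm. Once clear of the stack its top falls back and its foot may creep out to the pad.
- tall_foot_stop (a point): Lower corner of the tall board at the end nearer the stop (tall board's y = -130 mm).
- tall_foot_tail (a point): Lower corner of the tall board at the far end from the stop (tall board's y = +130 mm).
- short_board_a: Short board of the same stuff, 250 long x 110 high x 8 mm, leaning in the stack; origin and axes as for the tall board.
- short_board_b: Short board, 235 long x 110 high x 8 mm, leaning in the stack; origin and axes as for the tall board.
- short_board_c: Short board, 245 long x 110 high x 8 mm, always the front one of the stack, farthest from the backboard; origin and axes as for the tall board.
- cam (a joint): Turn of the clamp's cam (plywood disc 60 mm across, pivot 18 mm off centre, upright axis), rad, growing clockwise from above. 0 = open, 0 to 0.45 at the start; high point on the jaw at 2.8; end stop just past it at 2.92. The lever points at rack angle 1.309 minus this value (counter-clockwise from rack +x): from the stack side, outwards, round to the stop side. It stays where left; 1 to 3 N at the knob turn it.
- cam_pivot (a point): Point on the cam's axis at the height of the knob's middle, 79 mm above the bench (rack x 79, y -170 mm).
- cam_knob (a point): Middle of the black upright round knob at the lever's end: 18 mm across, 42 mm tall (58 to 100 mm above the bench), 90 mm from the cam's axis. The lever under it is a flat steel bar 18 mm wide, its top 58 mm above the bench. The clamp's base, guide blocks and jaw around it stay within 50 mm; the nut on the cam's axis reaches 66 mm.
- pad: Rubber pad on the front of the sprung jaw, 130 mm long (rack y), 28 mm high; origin: middle of its face, 36 mm above the bench, rack y -170 mm. Open it stands 35 mm off the backboard; the cam drives jaw and pad up to 30 mm towards it against return springs. The pad gives on a 1.5 N/mm spring, shoves a board's foot back to the backboard and holds an 8 mm board with about 5 N at the cam's high point.
- tape_roll: Bystander: roll of packing tape lying flat, 96 mm across, 25 mm high; origin under its centre.
- sanding_block: Bystander: cork-faced wooden sanding block, 110 x 65 x 34 mm; origin under its centre.
- glue_bottle: Bystander: white bottle, 56 mm across, 150 mm tall; origin under its centre.
Not all that is in view belongs to the job. Leave any pink look-alike of the short_board_c alone. What is shaped like the short_board_b but turquoise is not meant.

How it is judged (in metres and radians):
On the way, in this order (a step that is already met when the one before it is completed fails the run):
1. the tall board is slid home against the upright stop, with the cam still open and the short boards still leaning (y of tall_board in the frame of rack between -0.176 and -0.162 m and angle between each of short_board_a, short_board_b, short_board_c's own z axis and vertical below 0.4 rad and distance of each of short_board_a, short_board_b, short_board_c from where it was at the start of the episode below 0.04 m and value of joint cam below 1.2 rad), for 0.2 s.
2. the cam is turned until its high point bears on the jaw and the pad presses the tall board (value of joint cam above 2.55 rad and contact force between pad and tall_board above 2 N), for 0.2 s.
At the end, for the whole second after the job is handed in: Tall board on the runner within 8 mm of the stop, flat on the backboard (foot within 6 mm, lean under 0.18 rad, in line within 0.05 rad), held by the pad with over 2 N, cam at 2.55 rad or more; short boards still lean (under 0.40 rad, moved under 40 mm); all at rest (all of step 2 and y of tall_board in the frame of rack between -0.176 and -0.162 m and x of tall_board in the frame of rack below 0.01 m and angle between tall_board's own z axis and vertical below 0.18 rad and angle between the y axis of tall_board and the y axis of rack, either way round below 0.05 rad and height (world z) of each of tall_foot_stop, tall_foot_tail below 0.026 m and angle between each of short_board_a, short_board_b, short_board_c's own z axis and vertical below 0.4 rad and distance of each of short_board_a, short_board_b, short_board_c from where it was at the start of the episode below 0.04 m and linear speed of tall_board below 0.02 m/s and velocity of joint cam between -0.1 and 0.1 rad/s); the robot touches nothing.
It fails at once if the tall board is lifted off the runner (both lower corners more than 20 mm above it) (height (world z) of each of tall_foot_stop, tall_foot_tail above 0.04 m).
It fails at once if a short board is toppled or dragged away (more than 0.6 rad from upright, or moved more than 60 mm) (angle between any of short_board_a, short_board_b, short_board_c's own z axis and vertical above 0.6 rad or distance of any of short_board_a, short_board_b, short_board_c from where it was at the start of the episode above 0.06 m).
It fails at once if a bystander is moved more than 30 mm (distance of any of tape_roll, sanding_block, glue_bottle from where it was at the start of the episode above 0.03 m).
It also fails if it takes over 59 s, if anything falls off the work surface, if the arm or the gripper's body presses on something with over 40 N, if the wrist force passes 120 N, or if a joint passes its speed limit or range.

## Working session

There is one attempt and no reset: what is moved stays moved. The work goes in short steps, Python scripts to look and compute and a tool call to move; the robot and the scene stay as the last step left them, time stands still between calls to the robot, and variables do not carry over. Pictures are saved under pics/ and viewed, and the job is handed in when it is done.

Besides the shell and the picture viewer there is one more tool, called after "Call:" as a command line: name --argument value ..., lists and objects as JSON in quotes. servo_tool: Moves the arm, as the interface text tells. Its arguments: {"type":"object","properties":{"delta_rot":{"type":"array","items":{"type":"array","items":{"type":"number"}}},"offset":{"type":"array","items":{"type":"array","items":{"type":"number"}}},"gripper":{"type":"array","items":{"type":"number"}},"grip_force":{"type":"number"}},"required":["delta_rot","offset","gripper"]}

```bash
ls; mkdir -p pics; python3 - <<'E'
from plant import *
import cv2
print(read_state())
for n in ("scene","top"):
    p=get_image(n); cv2.imwrite(f"pics/{n}0.png",p["image"][:,:,::-1]); print(n,p["fovy"],p["cx"],p["cy"],p["extrinsics"],p["shot"])
    for t in ["rack","stop_face","tall_board","tall_foot_stop","tall_foot_tail","short_board_c","cam","cam_pivot","cam_knob","pad","tape_roll","sanding_block","glue_bottle"]:
        try:
            r=place_of(p,t); print(t,[(d["at"],d["conf"]) for d in r][:4])
        except Exception as e: print(t,e)
E
```

```text
pics
{'clock': 0.0, 'qpos': array([ 5.92380019e+01,  2.05988208e+01,  8.65983420e+01,  5.59510039e-04,
        7.29072208e+01, -6.59456533e+00]), 'joint_velocities': array([ 0.00077911, -0.02000691, -0.01774517,  0.00212942, -0.02435937,
        0.08826446]), 'effort': array([ 5.34580909e-05, -5.15383065e+01, -2.70727283e+01,  6.72272919e-02,
        3.53746803e-02, -1.15162711e-04]), 'eef_pos': array([0.24529456, 0.54682258, 0.22180467]), 'orientation': array([-1.79896368e+02, -1.25186705e-02,  1.55832391e+02]), 'force': array([-0.32767469, -0.08094041, -0.32989649]), 'torque': array([-0.04298801, -0.04838817, -0.05742959]), 'width': 0.08744055294637618}
scene 50.79844420957645 252.7111545667022 190.72932639650665 [[-0.29705637  0.73842654 -0.60537902  1.07719782]
 [ 0.95484848  0.22661414 -0.19212084  0.18156481]
 [-0.00467968 -0.63511595 -0.77240263  0.86620296]
 [ 0.          0.          0.          1.        ]] 1
rack [([0.4717, -0.0265, -0.0002], 0.83)]
stop_face [([0.4454, -0.323, 0.0211], 0.63)]
tall_board []
tall_foot_stop []
tall_foot_tail [([0.5058, 0.2705, 0.0208], 0.94)]
[... 1149 characters left out ...]
op []
tall_foot_tail [([0.4864, -0.195, 0.036], 0.37)]
short_board_c [([0.2488, 0.2845, 0.0043], 0.86), ([0.1923, -0.2884, 0.0048], 0.75), ([0.501, 0.1361, 0.0191], 0.72), ([0.5165, 0.1343, 0.0215], 0.72)]
cam it knows: cam_knob, cam_pivot, glue_bottle, pad, rack, sanding_block, short_board, stop_face, tall_board, tall_foot_stop, tall_foot_tail, tape_roll
cam_pivot [([0.5326, -0.2035, 0.0796], 0.69)]
cam_knob [([0.5855, -0.1274, 0.082], 0.84), ([0.4692, -0.0281, -0.0006], 0.43)]
pad [([0.4873, -0.1945, 0.0361], 0.57)]
tape_roll [([0.7336, 0.0563, -0.0012], 0.73), ([0.5176, 0.135, 0.0186], 0.35)]
sanding_block [([0.7662, -0.1002, -0.0009], 0.56)]
glue_bottle [([0.6833, 0.2363, 0.0037], 0.85)]
```

View pics/scene0.png

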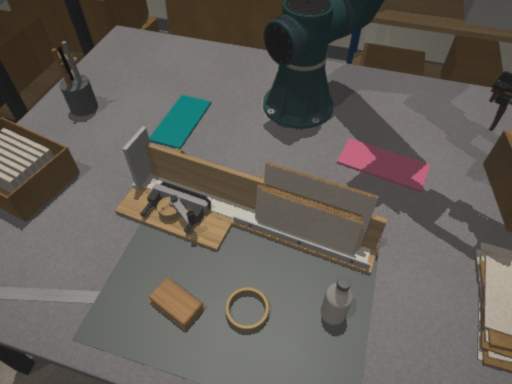

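View pics/top0.png

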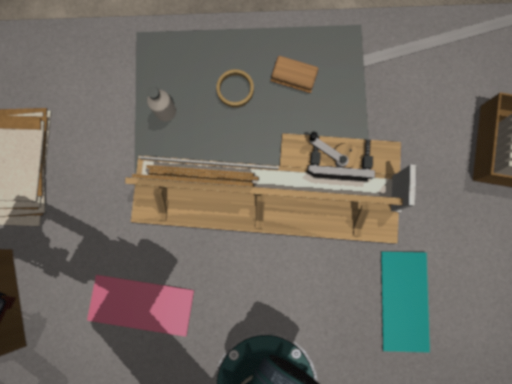

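```bash
cat > h.py <<'E'
from plant import *
import numpy as np, cv2
def proj(p,P):
    P=np.atleast_2d(P); E=p["extrinsics"]; f=192/np.tan(np.radians(p["fovy"]/2))
    c=(P-E[:3,3])@E[:3,:3]; return np.c_[f*c[:,0]/c[:,2]+p["cx"], f*c[:,1]/c[:,2]+p["cy"]]
def ray(p,uv,z):
    E=p["extrinsics"]; f=192/np.tan(np.radians(p["fovy"]/2))
    d=E[:3,:3]@np.array([(uv[0]-p["cx"])/f,(uv[1]-p["cy"])/f,1]); o=E[:3,3]
    return o+d*(z-o[2])/d[2]
class Rack:
    def __init__(s,x,y,yaw): s.o=np.array([x,y]);s.t=yaw
    def w(s,P):
        P=np.atleast_2d(P).astype(float)/1000; c,n=np.cos(s.t),np.sin(s.t)
        return np.c_[s.o[0]+c*P[:,0]-n*P[:,1], s.o[1]+n*P[:,0]+c*P[:,1],P[:,2]]
    def inv(s,W):
        W=np.atleast_2d(W); d=W[:,:2]-s.o; c,n=np.cos(s.t),np.sin(s.t)
        return 1000*np.c_[c*d[:,0]+n*d[:,1], -n*d[:,0]+c*d[:,1],W[:,2]]
def crop(p,u0,v0,u1,v1,k,fn,pts=None):
    im=cv2.resize(p["image"][v0:v1,u0:u1,::-1],None,fx=k,fy=k,interpolation=cv2.INTER_CUBIC)
    for q in (pts if pts is not None else []):
        cv2.circle(im,(int((q[0]-u0+.5)*k),int((q[1]-v0+.5)*k)),3,(0,0,255),-1)
    cv2.imwrite(fn,im)
E
python3 - <<'E'
from h import *
from scipy.optimize import least_squares
R=[[0,0],[12,-300],[79,-170],[35,-170]]
A=[[.4717,-.0265],[.4454,-.323],[.5349,-.2044],[.4828,-.2006]]
B=[[.4681,-.0302],[.4478,-.3233],[.5326,-.2035],[.4873,-.1945]]
for S in (A,B):
    pass
f=lambda v:np.concatenate([(Rack(*v).w(np.c_[R[:3],[0]*3])[:,:2]-np.array(S)[:3]).ravel() for S in (A,B)])
s=least_squares(f,[.47,-.03,-.1]);print(s.x,np.round(s.fun*1000,1))
r=Rack(*s.x)
p=get_image("scene");q=get_image("top")
pts=[[0,0,18],[12,-300,18],[12,-300,165],[57,-300,165],[-33,-300,165],[79,-170,66],[47,0,18],[54,180,35],[-13,0,117],[50,180,35],[50,300,35],[-13,300,117],[-13,-300,117]]
crop(p,110,120,390,270,2.8,"pics/s1.png",proj(p,r.w(pts)))
crop(q,120,120,420,250,2.6,"pics/t1.png",proj(q,r.w(pts)))
k=masks_of(q,"tall_board");print([(m["conf"],m["pixels"].sum(),np.argwhere(m["pixels"]).min(0),np.argwhere(m["pixels"]).max(0)) for m in k])
print(r.inv([[.5865,-.1311,.0762],[.5855,-.1274,.082]]))
E
```

```text
[ 0.47148898 -0.02602022 -0.11643482] [-0.2  0.5  3.2 -2.4 -4.7  0.4  3.4  4.2  0.8 -2.1 -2.4 -0.5]
[(0.62, np.int64(435), array([174, 133]), array([186, 253]))]
[[126.43961031 -91.00724512  76.2       ]
 [125.01654512 -87.44846928  82.        ]]
```

View pics/s1.png

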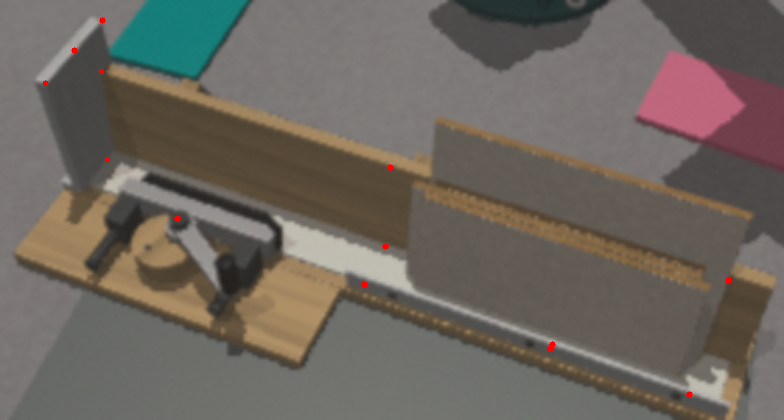

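View pics/t1.png

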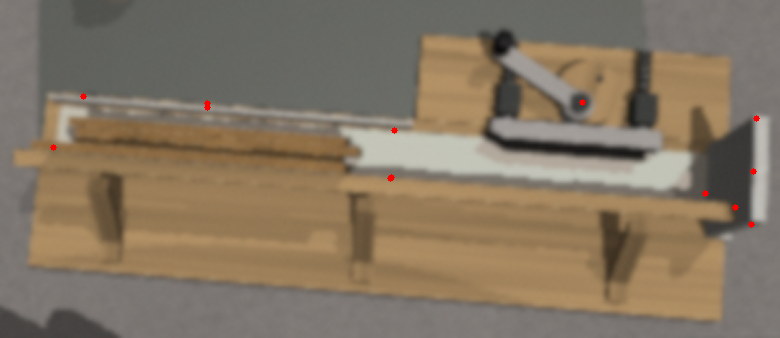

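```bash
python3 - <<'E'
from h import *
r=Rack(.4715,-.026,-.1164)
p=get_image("scene");q=get_image("top")
for uv in [(266.1,162.9),(377.9,196.4)]: print(r.inv(ray(p,uv,.187)))
for uv in [(257.5,187),(253,181),(148,180)]:print(r.inv(ray(q,uv,.187)))
print(r.w([[0,300,150]]))
crop(q,125,140,275,220,5.2,"pics/t2.png")
crop(p,250,150,400,260,5.2,"pics/s2.png")
E
```

```text
[[-19.91687901  41.42578597 187.        ]]
[[-25.32757489 299.20783601 187.        ]]
[[-23.99358614  27.0385796  187.        ]]
[[-11.94903725  37.77431077 187.        ]]
[[-29.70705038 262.47267307 187.        ]]
[[0.5063412  0.27196995 0.15      ]]
```

View pics/t2.png

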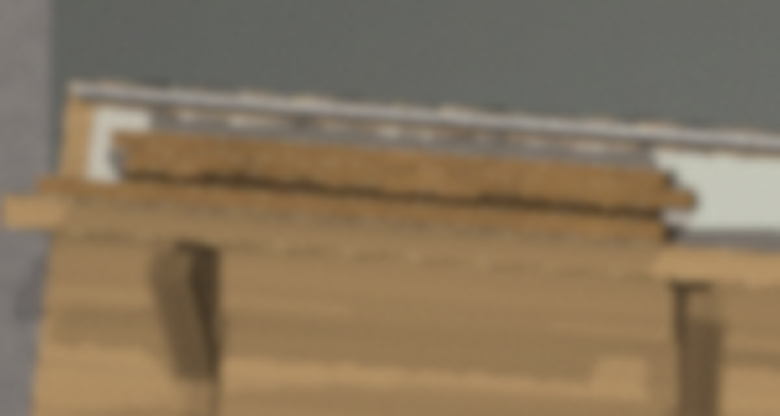

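View pics/s2.png

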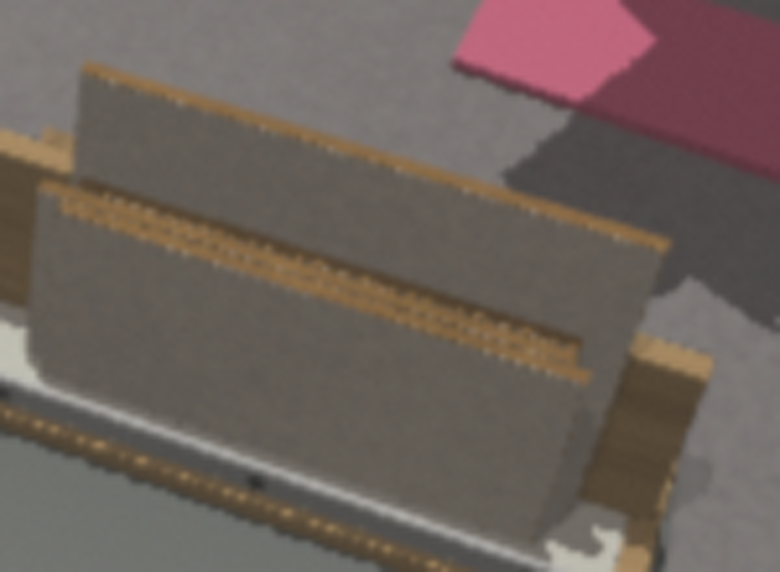

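Call:
servo_tool --delta_rot '[[0,0,-10],[0,0,-20],[0,0,-30],[0,0,-40],[0,0,-50],[0,0,-60],[0,0,-70],[0,0,-72.5]]' --offset '[[3.6,-3.4,0],[7.2,-6.8,0],[10.8,-10.2,0],[14.4,-13.6,0],[18,-17,0],[21.6,-20.4,0],[25.3,-23.9,0],[25.3,-23.9,0]]' --gripper '[0.4,0.4,0.4,0.4,0.4,0.4,0.4,0.4]'

```text
clock: 2.55
eef_pos: [0.5016, 0.3059, 0.2227]
orientation: [179.9, 0.0, 82.9]
force: [-0.7, -0.1, -0.4]
width: 0.0113
```

Call:
servo_tool --delta_rot '[[-3,0.3,0],[-6,0.7,0],[-8,0.9,0],[-8,0.9,0],[-8,0.9,0],[-8,0.9,0],[-8,0.9,0],[-8,0.9,0]]' --offset '[[-0.3,0.2,-2],[-0.3,0.2,-4],[-0.3,0.2,-6],[-0.3,0.2,-7],[-0.3,0.2,-8],[-0.3,0.2,-8],[-0.3,0.2,-8],[-0.3,0.2,-8]]' --gripper '[0.4,0.4,0.4,0.4,0.4,0.4,0.4,0.4]'

```text
clock: 3.55
eef_pos: [0.499, 0.3079, 0.1434]
orientation: [179.8, 8.0, 82.9]
force: [-0.0, -1.3, 0.6]
width: 0.0043
```

```bash
python3 - <<'E'
from h import *
r=Rack(.4715,-.026,-.1164)
s=read_state();print(s["eef_pos"],s["width"],s["force"],s["clock"],r.inv(s["eef_pos"]))
p=get_image("scene");q=get_image("top")
pt=[s["eef_pos"]]
crop(p,250,90,410,210,5,"pics/s3.png",proj(p,pt))
crop(q,100,140,275,240,4.5,"pics/t3.png",proj(q,pt))
E
```

```text
[0.49901904 0.30793393 0.14339991] 0.0043405718532245315 [-0.04103826 -1.31702412  0.57412889] 3.55 [[-11.44937414 334.87024487 143.39991339]]
```

View pics/s3.png

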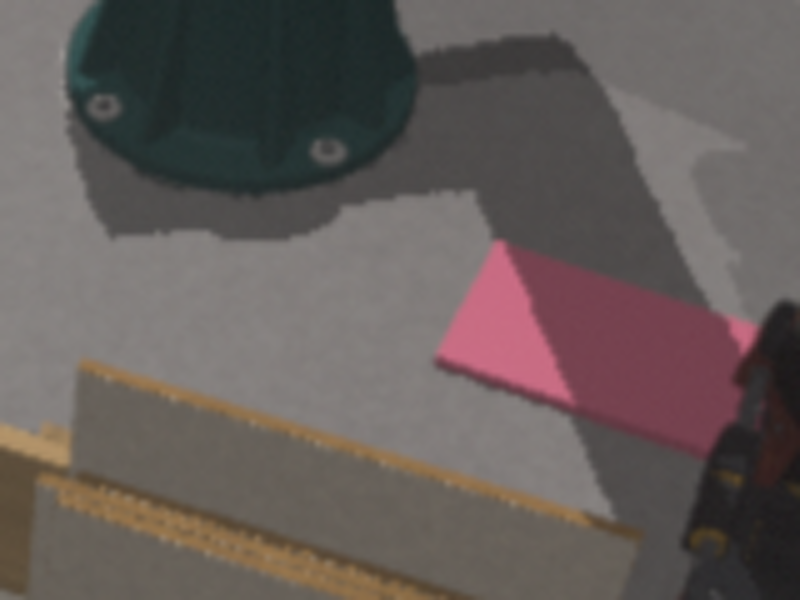

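View pics/t3.png

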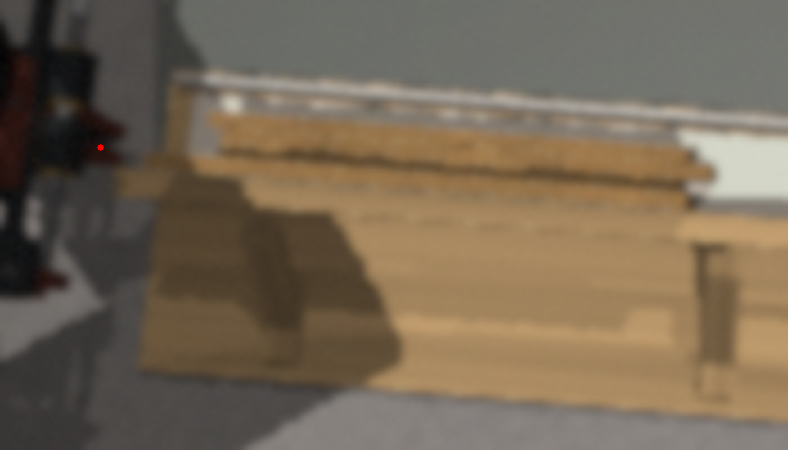

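Call:
servo_tool --delta_rot '[[0,0,0],[0,0,0],[0,0,0],[0,0,0],[0,0,0],[0,0,0],[0,0,0],[0,0,0]]' --offset '[[-0.12,-1,0],[-0.23,-2,0],[-0.33,-2.8,0],[-0.42,-3.6,0],[-0.51,-4.4,0],[-0.61,-5.2,0],[-0.7,-6,0],[-0.8,-6.8,0]]' --gripper '[0.4,0.4,0.4,0.4,0.4,0.4,0.4,0.4]'

```text
clock: 4.65
eef_pos: [0.4911, 0.2397, 0.1433]
orientation: [179.7, 8.0, 82.9]
force: [1.7, 3.9, 0.7]
width: 0.0039
```

```bash
cat > look.py <<'E'
import sys
from h import *
n=sys.argv[1]
r=Rack(.4715,-.026,-.1164)
s=read_state();print(s["eef_pos"],s["width"],s["force"],s["clock"],r.inv(s["eef_pos"]))
p=get_image("scene");q=get_image("top")
pt=[s["eef_pos"]]
a=cv2.resize(p["image"][110:270,110:400,::-1],None,fx=2.7,fy=2.7,interpolation=cv2.INTER_CUBIC)
cv2.imwrite(f"pics/s{n}.png",a)
a=cv2.resize(q["image"][110:250,110:420,::-1],None,fx=2.5,fy=2.5,interpolation=cv2.INTER_CUBIC)
cv2.imwrite(f"pics/t{n}.png",a)
for nm,im in (("s",p),("t",q)):
  for t in ("tall_board","cam_knob","tall_foot_tail","tall_foot_stop"):
    print(nm,t,[(np.round(r.inv(d["at"])[0]),d["conf"]) for d in place_of(im,t)][:2])
E
python3 look.py 4
```

```text
[0.49114957 0.23967177 0.14332791] 0.0038667619563833664 [1.66726284 3.91810535 0.67319523] 4.65 [[-11.33780428 266.15606404 143.32791052]]
s tall_board []
s cam_knob [(array([129., -90.,  76.]), 0.55), (array([  83., -167.,   77.]), 0.39)]
s tall_foot_tail []
s tall_foot_stop [(array([ 6., -4., 18.]), 0.82), (array([  28., -167.,   38.]), 0.44)]
t tall_board [(array([  7., 123.,  15.]), 0.93), (array([300., -36.,  -4.]), 0.37)]
t cam_knob [(array([126., -89.,  82.]), 0.96)]
t tall_foot_tail [(array([  35., -166.,   33.]), 0.35)]
t tall_foot_stop [(array([178., 284.,   3.]), 0.3), (array([122., -93.,  78.]), 0.18)]
```

View pics/s4.png

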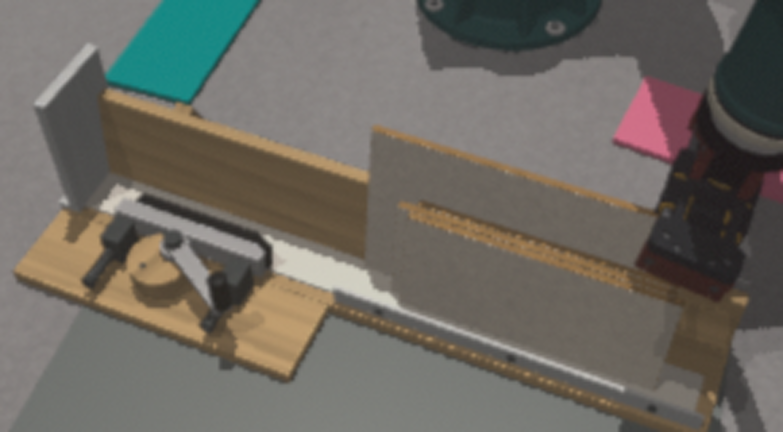

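View pics/t4.png

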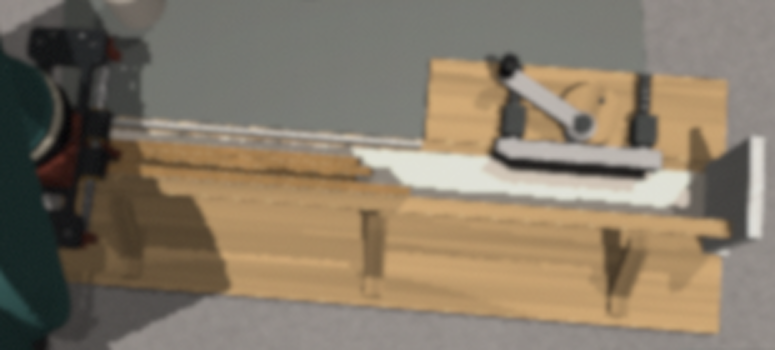

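Call:
servo_tool --delta_rot '[[0,0,0],[0,0,0],[0,0,0],[0,0,0],[0,0,0],[0,0,0],[0,0,0],[0,0,0]]' --offset '[[-0.14,-1.2,0],[-0.28,-2.4,0],[-0.42,-3.6,0],[-0.56,-4.8,0],[-0.7,-6,0],[-0.84,-7.2,0],[-0.98,-8.4,0],[-1.12,-9.6,0]]' --gripper '[0.4,0.4,0.4,0.4,0.4,0.4,0.4,0.4]'

```text
clock: 6.15
eef_pos: [0.4802, 0.1436, 0.1434]
orientation: [179.7, 8.0, 82.9]
force: [3.0, 5.2, 1.5]
width: 0.004
```

```bash
python3 look.py 5
```

```text
[0.48019681 0.14357444 0.14337373] 0.004027942651653368 [2.99614522 5.23808874 1.52778601] 6.15 [[-11.0559658  169.43697757 143.37373436]]
s tall_board [(array([ 4., 31., 21.]), 0.81), (array([303., -34.,   4.]), 0.27)]
s cam_knob [(array([126., -92.,  75.]), 0.82)]
s tall_foot_tail []
s tall_foot_stop [(array([  5., -97.,  22.]), 0.77)]
t tall_board []
t cam_knob [(array([123., -91.,  82.]), 0.95), (array([ 20., 152.,  16.]), 0.56)]
t tall_foot_tail []
t tall_foot_stop [(array([179., 284.,   3.]), 0.48), (array([  81., -169.,   78.]), 0.3)]
```

View pics/s5.png

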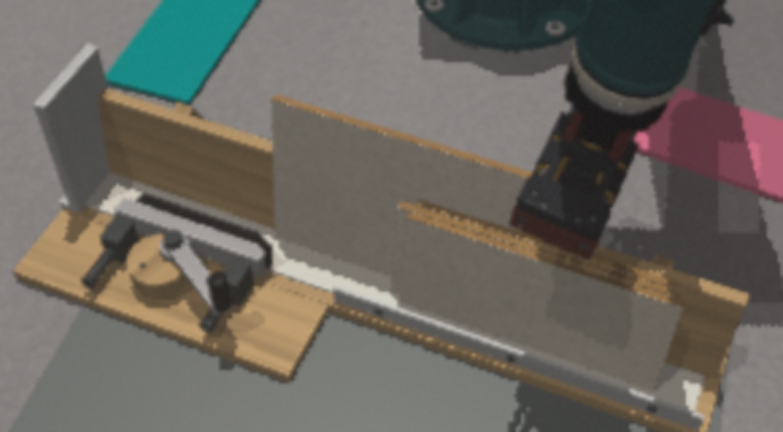

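View pics/t5.png

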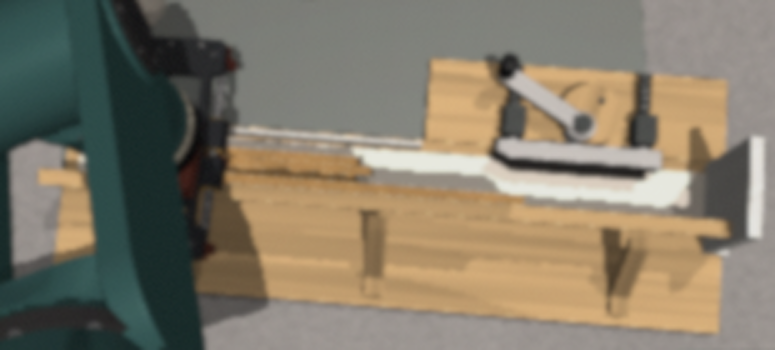

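Call:
servo_tool --delta_rot '[[0,0,0],[0,0,0],[0,0,0],[0,0,0],[0,0,0],[0,0,0],[0,0,0],[0,0,0]]' --offset '[[-0.14,-1.2,0],[-0.28,-2.4,0],[-0.42,-3.6,0],[-0.56,-4.8,0],[-0.7,-6,0],[-0.84,-7.2,0],[-0.98,-8.4,0],[-1.12,-9.6,0]]' --gripper '[0.4,0.4,0.4,0.4,0.4,0.4,0.4,0.4]'

```text
clock: 7.65
eef_pos: [0.4683, 0.0472, 0.1431]
orientation: [179.8, 8.0, 82.9]
force: [3.0, 4.4, 0.8]
width: 0.0039
```

```bash
python3 look.py 6
```

```text
[0.46828266 0.04724391 0.1430853 ] 0.0038938381197788138 [3.03554235 4.40259292 0.78181993] 7.65 [[-11.70191666  72.37462435 143.08529678]]
s tall_board [(array([  6., -66.,  18.]), 0.94)]
s cam_knob [(array([  10., -298.,   22.]), 0.73), (array([125., -92.,  80.]), 0.7)]
s tall_foot_tail []
s tall_foot_stop []
t tall_board [(array([  8., -71.,  15.]), 0.84)]
t cam_knob [(array([ 12., 163.,  19.]), 0.18)]
t tall_foot_tail [(array([ 6., 62., 23.]), 0.56)]
t tall_foot_stop [(array([  11., -196.,   19.]), 0.93)]
```

View pics/s6.png

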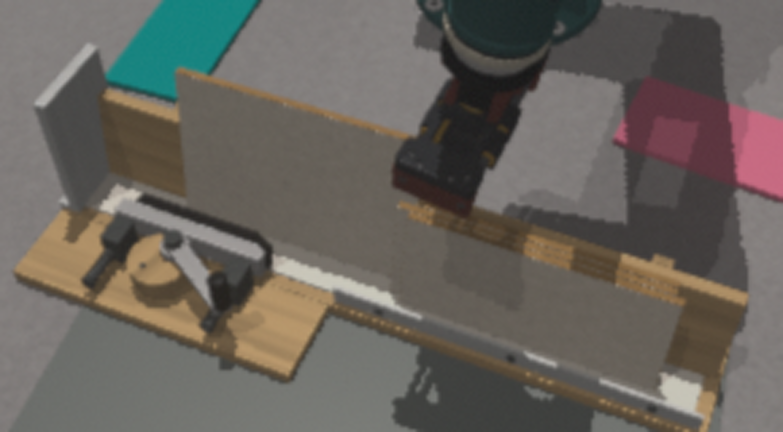

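View pics/t6.png

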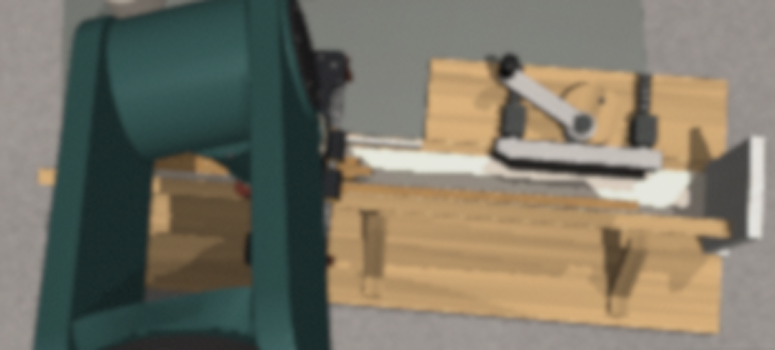

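Call:
servo_tool --delta_rot '[[0,0,0],[0,0,0],[0,0,0],[0,0,0],[0,0,0],[0,0,0],[0,0,0],[0,0,0]]' --offset '[[-0.14,-1.2,0],[-0.28,-2.4,0],[-0.42,-3.6,0],[-0.56,-4.8,0],[-0.7,-6,0],[-0.82,-7,0],[-0.94,-8,0],[-1.03,-8.8,0]]' --gripper '[0.4,0.4,0.4,0.4,0.4,0.4,0.4,0.4]'

```text
clock: 9.15
eef_pos: [0.457, -0.0406, 0.1427]
orientation: [179.9, 8.1, 83.0]
force: [-1.1, 1.9, 0.0]
width: 0.0038
```

```bash
python3 look.py 7
```

```text
[ 0.45703057 -0.04064058  0.14272352] 0.0037511753159023076 [-1.05360015  1.85759922  0.01117571] 9.15 [[-12.67120393 -16.22194621 142.72352463]]
s tall_board [(array([  32., -156.,   17.]), 0.84)]
s cam_knob [(array([124., -92.,  74.]), 0.67), (array([307., -35.,   2.]), 0.67)]
s tall_foot_tail [(array([ 30., -26.,  22.]), 0.83)]
s tall_foot_stop []
t tall_board [(array([  35., -159.,   17.]), 0.56), (array([302., -40.,  -1.]), 0.34)]
t cam_knob [(array([123., -88.,  80.]), 0.56)]
t tall_foot_tail [(array([ 34., -25.,  21.]), 0.88), (array([124., -90.,  81.]), 0.27)]
t tall_foot_stop [(array([  36., -285.,   19.]), 0.69)]
```

View pics/s7.png

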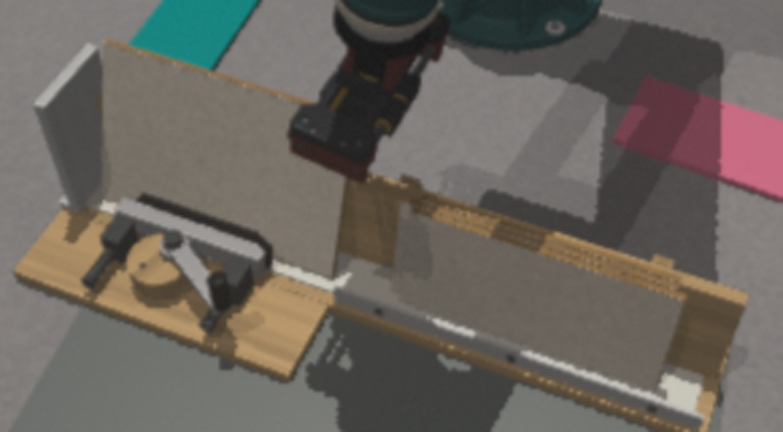

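View pics/t7.png

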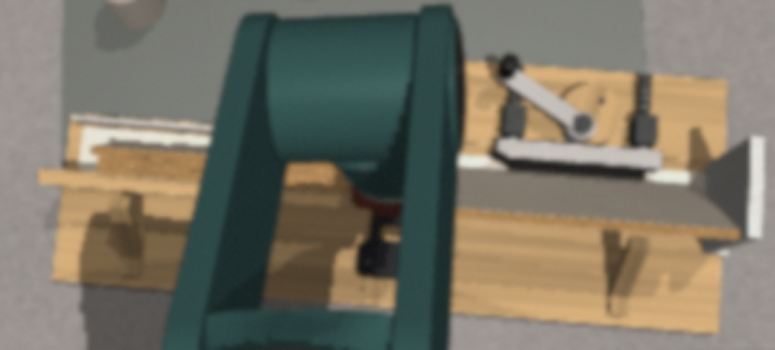

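Call:
servo_tool --delta_rot '[[0,0,0],[0,0,0],[0,0,0],[0,0,0],[0,0,0],[0,0,0],[0,0,0],[0,0,0]]' --offset '[[-0.35,0.0,0],[-0.7,0.05,0],[-1.0,0.1,0],[-1.04,-0.2,0],[-1.07,-0.5,0],[-1.1,-0.8,0],[-1.13,-1.0,0],[-1.13,-1.0,0]]' --gripper '[0.4,0.4,0.4,0.4,0.4,0.4,0.4,0.4]'

```text
clock: 10.65
eef_pos: [0.4459, -0.05, 0.1427]
orientation: [179.9, 8.1, 83.0]
force: [-1.2, 2.6, 0.9]
width: 0.0041
```

```bash
python3 look.py 8
```

```text
[ 0.44593073 -0.05004324  0.14274676] 0.004055636677646636 [-1.19385065  2.62534317  0.9218596 ] 10.65 [[-22.6039275  -26.85009307 142.74676031]]
s tall_board [(array([ 30., 169.,  21.]), 0.67), (array([  33., -165.,   18.]), 0.62)]
s cam_knob [(array([127., -91.,  76.]), 0.61)]
s tall_foot_tail [(array([ 29., -35.,  22.]), 0.62)]
s tall_foot_stop [(array([  36., -296.,   21.]), 0.64), (array([ 29., -38.,  22.]), 0.31)]
t tall_board [(array([  36., -168.,   14.]), 0.7), (array([-6., -2.,  1.]), 0.39)]
t cam_knob [(array([124., -89.,  79.]), 0.7)]
t tall_foot_tail [(array([ 29., 163.,  20.]), 0.5)]
t tall_foot_stop [(array([  33., -296.,   20.]), 0.95)]
```

View pics/s8.png

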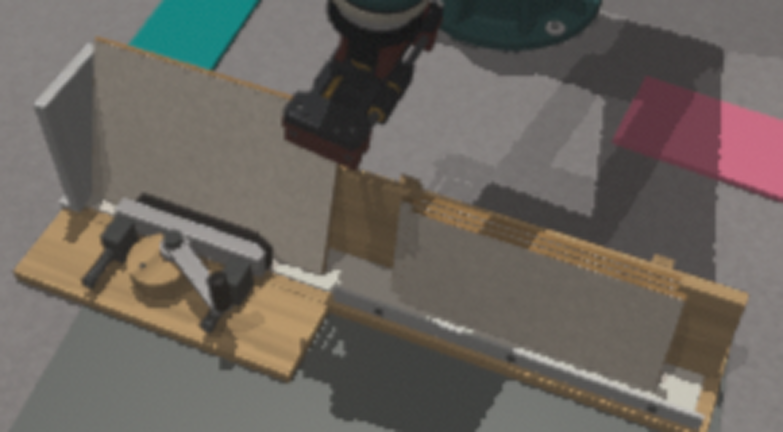

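Call:
servo_tool --delta_rot '[[0,0,0],[0,0,0],[0,0,0],[0,0,0],[0,0,0],[0,0,0],[0,0,0],[0,0,0]]' --offset '[[-0.01,-0.1,0],[-0.02,-0.15,0],[-0.02,-0.2,0],[-0.03,-0.25,0],[-0.03,-0.3,0],[-0.03,-0.3,0],[-0.03,-0.3,0],[-0.03,-0.3,0]]' --gripper '[0.4,0.4,0.4,0.4,0.4,0.4,0.4,0.4]'

```text
clock: 12.15
eef_pos: [0.4458, -0.052, 0.1427]
orientation: [179.9, 8.0, 83.0]
force: [0.3, 8.4, 1.8]
width: 0.0037
```

```bash
python3 look.py 9
```

```text
[ 0.44575988 -0.05201009  0.14273044] 0.003708708038384849 [0.28710884 8.37666144 1.75423489] 12.15 [[-22.54519605 -28.82347325 142.73043607]]
s tall_board [(array([  34., -168.,   19.]), 0.58)]
s cam_knob [(array([127., -93.,  74.]), 0.78), (array([ 30., 166.,  18.]), 0.45)]
s tall_foot_tail [(array([ 29., -39.,  22.]), 0.82)]
s tall_foot_stop [(array([  36., -300.,   20.]), 0.97)]
t tall_board [(array([  37., -170.,   18.]), 0.59)]
t cam_knob [(array([122., -91.,  81.]), 0.69)]
t tall_foot_tail [(array([  14., -299.,   16.]), 0.39)]
t tall_foot_stop [(array([  33., -294.,   20.]), 0.8)]
```

Call:
servo_tool --delta_rot '[[0,0,0],[0,0,0],[0,0,0],[0,0,0],[0,0,0],[0,0,0],[0,0,0],[0,0,0]]' --offset '[[0.06,0.5,0],[0.2,2,0],[0.2,3,2],[0.2,3,5],[0.2,3,8],[0.2,3,10],[0.2,3,10],[0.2,3,10]]' --gripper '[0.4,0.4,0.4,0,0,0,0,0]'

```text
clock: 13.65
eef_pos: [0.4473, -0.0217, 0.242]
orientation: [179.9, 8.0, 83.0]
force: [1.2, 0.2, -0.4]
width: 0.0004
```

```bash
python3 look.py 10
```

```text
[ 0.44729607 -0.02170958  0.24195913] 0.0003718470283975046 [ 1.1547914   0.16963639 -0.42525037] 13.65 [[-24.53842312   1.4504103  241.95912877]]
s tall_board [(array([  32., -169.,   17.]), 0.8)]
s cam_knob [(array([127., -92.,  77.]), 0.93)]
s tall_foot_tail [(array([ 26., -39.,  23.]), 0.86)]
s tall_foot_stop [(array([  36., -297.,   20.]), 0.88)]
t tall_board [(array([  32., -169.,   16.]), 0.93), (array([250., 118.,  -4.]), 0.71)]
t cam_knob [(array([124., -90.,  82.]), 0.63), (array([246., 114.,  -2.]), 0.62)]
t tall_foot_tail [(array([ 34., -38.,  22.]), 0.9)]
t tall_foot_stop [(array([  35., -297.,   21.]), 0.58), (array([  81., -168.,   78.]), 0.3)]
```

View pics/s10.png

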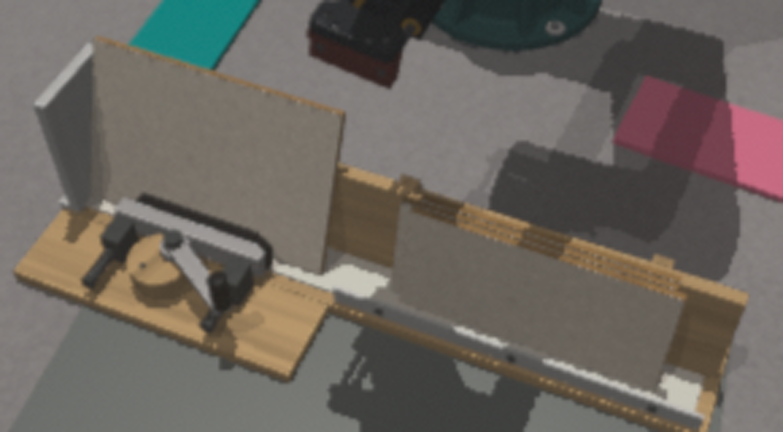

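View pics/t10.png

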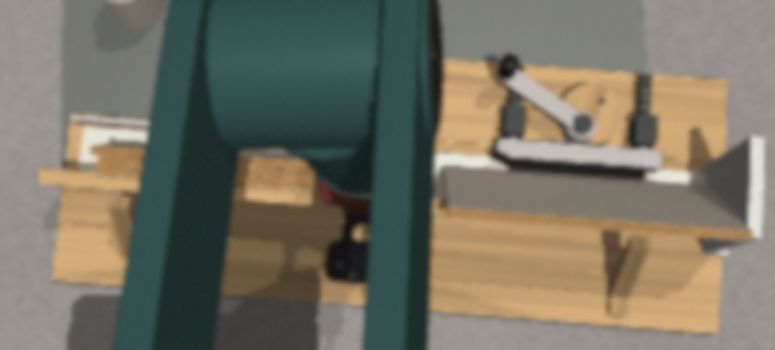

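```bash
python3 - <<'E'
from h import *
from scipy.spatial.transform import Rotation as R
s=read_state();c=R.from_euler('xyz',s["orientation"],degrees=True)
for yaw in (-6.7,):
    t=R.from_euler('xyz',[180,0,yaw],degrees=True); print((t*c.inv()).as_rotvec(degrees=True))
r=Rack(.4715,-.026,-.1164)
# sweep waypoints
for a in range(80,-75,-10):
    a_=np.radians(a); w=r.w([[79+90*np.cos(a_),-170+90*np.sin(a_),75]])[0]; print(a,np.round(w*100,2))
E
```

```text
[  5.58723882  -6.93393936 -89.53141362]
80 [ 55.6  -11.78   7.5 ]
70 [ 57.06 -12.36   7.5 ]
60 [ 58.4  -13.18   7.5 ]
50 [ 59.57 -14.23   7.5 ]
40 [ 60.54 -15.46   7.5 ]
30 [ 61.29 -16.84   7.5 ]
20 [ 61.78 -18.33   7.5 ]
10 [ 62.01 -19.88   7.5 ]
0 [ 61.96 -21.45   7.5 ]
-10 [ 61.64 -22.98   7.5 ]
-20 [ 61.06 -24.44   7.5 ]
-30 [ 60.24 -25.78   7.5 ]
-40 [ 59.2  -26.95   7.5 ]
-50 [ 57.97 -27.92   7.5 ]
-60 [ 56.59 -28.67   7.5 ]
-70 [ 55.1  -29.16   7.5 ]
```

Call:
servo_tool --delta_rot '[[0.7,-0.8,-10.5],[1.3,-1.6,-21],[2,-2.4,-31.5],[2.6,-3.2,-42],[3.3,-4,-52.5],[3.9,-4.9,-63],[4.6,-5.7,-73.5],[5.2,-6.5,-84]]' --offset '[[1.4,-1.2,0],[2.8,-2.4,0],[4.2,-3.6,0],[5.6,-4.8,0],[7,-6,0],[8.4,-7.2,0],[9.8,-8.4,0],[10.9,-9.6,0]]' --gripper '[0,0,0,0,0,0,0,0]'

```text
clock: 15.15
eef_pos: [0.5573, -0.1186, 0.2424]
orientation: [179.6, 0.4, -1.5]
force: [0.5, -0.2, 0.0]
width: 0.0005
```

```bash
python3 - <<'E'
from h import *
from scipy.spatial.transform import Rotation as R
s=read_state();c=R.from_euler('xyz',s["orientation"],degrees=True)
t=R.from_euler('xyz',[180,0,-6.7],degrees=True); print((t*c.inv()).as_rotvec(degrees=True), (np.array([.556,-.1178,.075])-s["eef_pos"])*100)
E
```

```text
[ 0.3513636  -0.4341067  -5.17540887] [ -0.13061627   0.08414447 -16.7446891 ]
```

Call:
servo_tool --delta_rot '[[0.3,-0.4,-5.2],[0.3,-0.4,-5.2],[0.3,-0.4,-5.2],[0.3,-0.4,-5.2],[0.3,-0.4,-5.2],[0.3,-0.4,-5.2],[0.3,-0.4,-5.2],[0.3,-0.4,-5.2]]' --offset '[[-0.1,0.1,-3],[-0.1,0.1,-6],[-0.1,0.1,-9],[-0.1,0.1,-11.5],[-0.1,0.1,-13.5],[-0.1,0.1,-15],[-0.1,0.1,-16],[-0.1,0.1,-16.7]]' --gripper '[0,0,0,0,0,0,0,0]'

```text
clock: 16.15
eef_pos: [0.5565, -0.1177, 0.0752]
orientation: [179.9, 0.0, -6.7]
force: [-0.3, -0.2, -0.4]
width: 0.0003
```

```bash
python3 look.py 11
```

```text
[ 0.55649361 -0.117703    0.07519071] 0.00033602117800312416 [-0.33796679 -0.1802037  -0.36962237] 16.15 [[ 95.0686175  -81.21153153  75.19070912]]
s tall_board [(array([  34., -168.,   18.]), 0.83)]
s cam_knob [(array([125., -93.,  75.]), 0.63)]
s tall_foot_tail [(array([ 26., -40.,  21.]), 0.93)]
s tall_foot_stop [(array([  34., -297.,   21.]), 0.85)]
t tall_board [(array([178., 286.,   2.]), 0.21)]
t cam_knob []
t tall_foot_tail [(array([  79., -167.,   79.]), 0.3)]
t tall_foot_stop [(array([  32., -295.,   20.]), 0.86)]
```

View pics/s11.png

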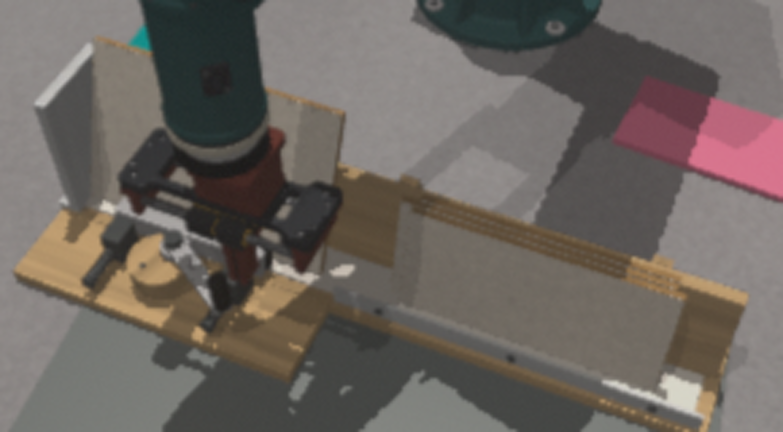

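View pics/t11.png

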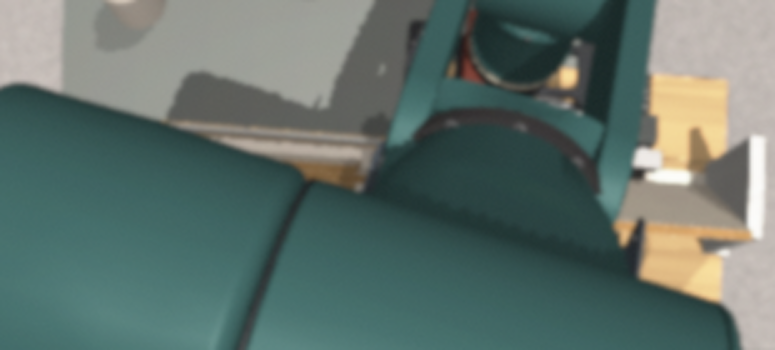

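Call:
servo_tool --delta_rot '[[0,0,0],[0,0,0],[0,0,0],[0,0,0],[0,0,0],[0,0,0],[0,0,0],[0,0,0]]' --offset '[[0.7,-0.28,0],[1.41,-0.59,0],[2.1,-0.98,0],[2.75,-1.41,0],[3.35,-1.92,0],[3.92,-2.46,0],[4.43,-3.06,0],[4.89,-3.69,0]]' --gripper '[0,0,0,0,0,0,0,0]'

```text
clock: 17.65
eef_pos: [0.6062, -0.1547, 0.0759]
orientation: [180.0, -0.1, -6.7]
force: [-1.7, 0.6, -0.6]
width: 0.0007
```

```bash
python3 look.py 12
```

```text
[ 0.60624364 -0.15473207  0.07591053] 0.0007225884302318386 [-1.66862201  0.64206903 -0.55988021] 17.65 [[ 148.78244792 -112.21219699   75.91053104]]
s tall_board [(array([  27., -169.,   18.]), 0.87)]
s cam_knob [(array([ 162., -130.,   74.]), 0.56), (array([  27., -169.,   21.]), 0.48)]
s tall_foot_tail [(array([ 24., -40.,  19.]), 0.61)]
s tall_foot_stop []
t tall_board []
t cam_knob [(array([  29., -299.,   18.]), 0.19)]
t tall_foot_tail []
t tall_foot_stop [(array([  28., -299.,   21.]), 0.55)]
```

View pics/s12.png

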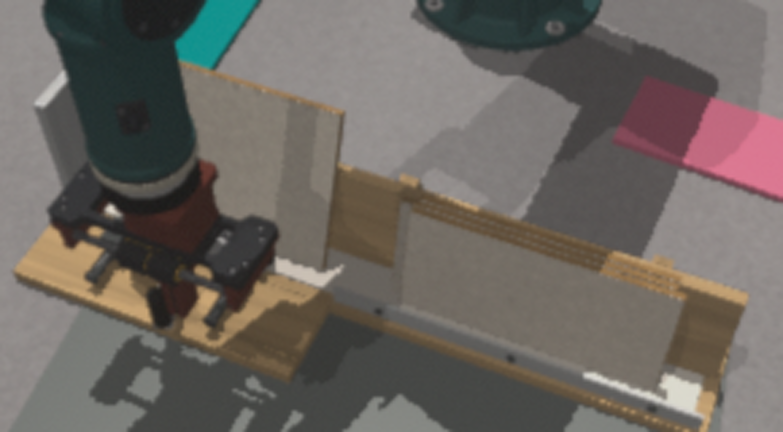

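Call:
servo_tool --delta_rot '[[0,0,0],[0,0,0],[0,0,0],[0,0,0],[0,0,0],[0,0,0],[0,0,0],[0,0,0]]' --offset '[[0.35,-0.65,0],[0.67,-1.37,0],[0.95,-2.11,0],[1.16,-2.86,0],[1.3,-3.63,0],[1.39,-4.41,0],[1.4,-5.19,0],[1.34,-5.98,0]]' --gripper '[0,0,0,0,0,0,0,0]'

```text
clock: 19.15
eef_pos: [0.6186, -0.2146, 0.0758]
orientation: [180.0, 0.0, -6.7]
force: [-2.6, 4.3, -2.0]
width: 0.0007
```

```bash
python3 look.py 13
```

```text
[ 0.61856059 -0.21464643  0.07583746] 0.0007057654899001988 [-2.61504421  4.32177065 -1.95671211] 19.15 [[ 167.97434925 -170.29066695   75.83746041]]
s tall_board [(array([  16., -167.,   19.]), 0.84), (array([  18., -297.,   17.]), 0.36)]
s cam_knob [(array([ 166., -193.,   75.]), 0.54)]
s tall_foot_tail [(array([ 13., -41.,  24.]), 0.65)]
s tall_foot_stop [(array([  17., -296.,   19.]), 0.6), (array([ 11., -37.,  24.]), 0.32)]
t tall_board []
t cam_knob []
t tall_foot_tail []
t tall_foot_stop []
```

View pics/s13.png

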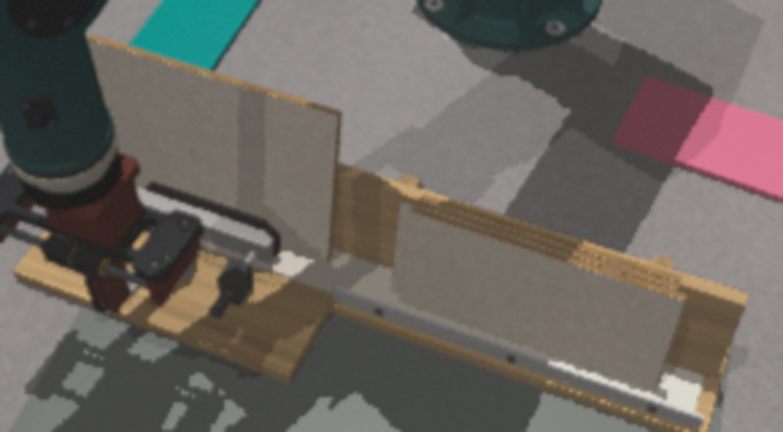

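Call:
servo_tool --delta_rot '[[0,0,0],[0,0,0],[0,0,0],[0,0,0],[0,0,0],[0,0,0],[0,0,0],[0,0,0]]' --offset '[[-0.05,-0.77,0],[-0.25,-1.52,0],[-0.5,-2.27,0],[-0.8,-2.98,0],[-1.2,-3.68,0],[-1.62,-4.32,0],[-2.12,-4.93,0],[-2.66,-5.49,0]]' --gripper '[0,0,0,0,0,0,0,0]'

```text
clock: 20.65
eef_pos: [0.5878, -0.2638, 0.075]
orientation: [-179.6, 0.5, -6.8]
force: [-8.9, 18.7, 8.5]
width: 0.0002
```

```bash
python3 look.py 14
```

```text
[ 0.58784133 -0.26377252  0.07503619] 0.000216942285218613 [-8.88467284 18.66047378  8.54060011] 20.65 [[ 143.16833448 -222.65198506   75.03618637]]
s tall_board [(array([   8., -169.,   18.]), 0.87)]
s cam_knob [(array([ 133., -243.,   75.]), 0.88)]
s tall_foot_tail [(array([  4., -41.,  20.]), 0.9), (array([   4., -169.,   36.]), 0.68)]
s tall_foot_stop [(array([   8., -296.,   18.]), 0.85)]
t tall_board []
t cam_knob []
t tall_foot_tail []
t tall_foot_stop []
```

View pics/s14.png

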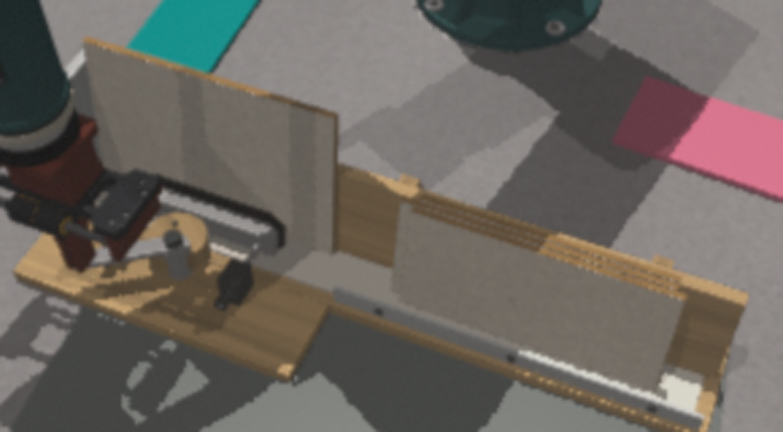

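View pics/t14.png

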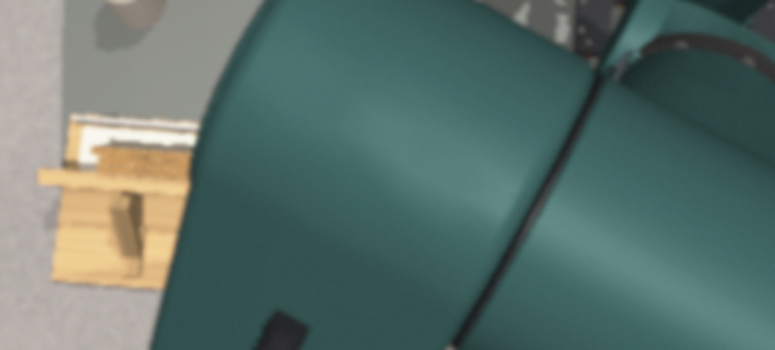

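Call:
servo_tool --delta_rot '[[0,0,0],[0,0,0],[0,0,0],[0,0,0],[0,0,0],[0,0,0],[0,0,0],[0,0,0]]' --offset '[[0.12,1.04,0],[0.8,0.9,0],[1.5,0.68,0],[1.5,0.0,0],[1.24,-1.48,0],[1.24,-1.48,0],[1.24,-1.48,0],[1.24,-1.48,0]]' --gripper '[0,0,0,0,0,0,0,0]'

```text
clock: 22.15
eef_pos: [0.6002, -0.2788, 0.0748]
orientation: [-179.6, 0.5, -6.7]
force: [-0.3, 0.2, -0.4]
width: 0.0008
```

```bash
python3 look.py 15
```

```text
[ 0.60017139 -0.27883788  0.07479709] 0.0007546863749720223 [-0.29463066  0.24044687 -0.35841465] 22.15 [[ 157.16460544 -236.1834206    74.79709003]]
s tall_board [(array([   8., -171.,   20.]), 0.59)]
s cam_knob [(array([ 130., -244.,   75.]), 0.7)]
s tall_foot_tail [(array([  0., -40.,  22.]), 0.57)]
s tall_foot_stop [(array([   8., -298.,   17.]), 0.78)]
t tall_board []
t cam_knob []
t tall_foot_tail []
t tall_foot_stop []
```

View pics/s15.png

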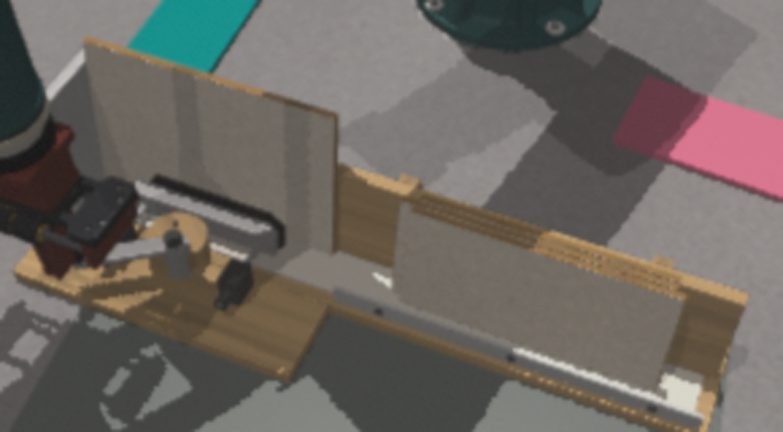

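Call:
servo_tool --delta_rot '[[0,0,0],[0,0,0],[0,0,0],[0,0,0],[0,0,0],[0,0,0],[0,0,0],[0,0,0]]' --offset '[[-0.74,-0.32,0],[-1.37,-0.54,0],[-2.0,-0.77,0],[-2.63,-1.0,0],[-3.25,-1.13,0],[-3.77,-1.27,0],[-4.28,-1.31,0],[-4.69,-1.36,0]]' --gripper '[0,0,0,0,0,0,0,0]'

```text
clock: 23.65
eef_pos: [0.5554, -0.2951, 0.0758]
orientation: [-179.8, 0.2, -6.8]
force: [5.2, -4.6, -2.0]
width: 0.0005
```

```bash
python3 look.py 16
```

```text
[ 0.55540367 -0.29507474  0.07581562] 0.0005404363788499105 [ 5.16867979 -4.57085585 -2.00005142] 23.65 [[ 114.58553118 -257.50961176   75.81561997]]
s tall_board [(array([   6., -169.,   18.]), 0.79)]
s cam_knob [(array([  98., -257.,   76.]), 0.64)]
s tall_foot_tail [(array([  0., -39.,  23.]), 0.81)]
s tall_foot_stop [(array([   6., -298.,   19.]), 0.98), (array([  84., -171.,   79.]), 0.29)]
t tall_board []
t cam_knob []
t tall_foot_tail []
t tall_foot_stop []
```

View pics/s16.png

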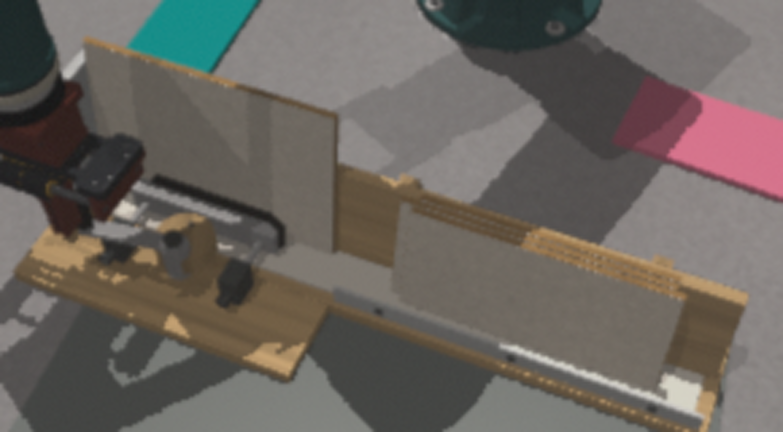

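Call:
servo_tool --delta_rot '[[0,0,0],[0,0,0],[0,0,0],[0,0,0],[0,0,0],[0,0,0],[0,0,0],[0,0,0]]' --offset '[[-0.4,0.05,0],[-0.6,0.07,0],[-0.8,0.1,0],[-1.0,0.12,0],[-1.2,0.14,0],[-1.2,0.14,0],[-1.2,0.14,0],[-1.2,0.14,0]]' --gripper '[0,0,0,0,0,0,0,0]'

```text
clock: 25.15
eef_pos: [0.5435, -0.2943, 0.0763]
orientation: [-179.9, 0.2, -6.7]
force: [3.7, -3.6, -0.6]
width: 0.0005
```

```bash
python3 look.py 17
```

```text
[ 0.54346924 -0.29434809  0.07631795] 0.0005151942733694129 [ 3.74143018 -3.64342066 -0.59969663] 25.15 [[ 102.647468   -258.17390737   76.31794514]]
s tall_board [(array([   6., -170.,   16.]), 0.64)]
s cam_knob [(array([  83., -259.,   74.]), 0.96), (array([  3., -40.,  23.]), 0.63)]
s tall_foot_tail [(array([  2., -40.,  21.]), 0.97)]
s tall_foot_stop [(array([178., 288.,   7.]), 0.36)]
t tall_board [(array([177., 289.,   3.]), 0.21)]
t cam_knob []
t tall_foot_tail []
t tall_foot_stop []
```

View pics/s17.png

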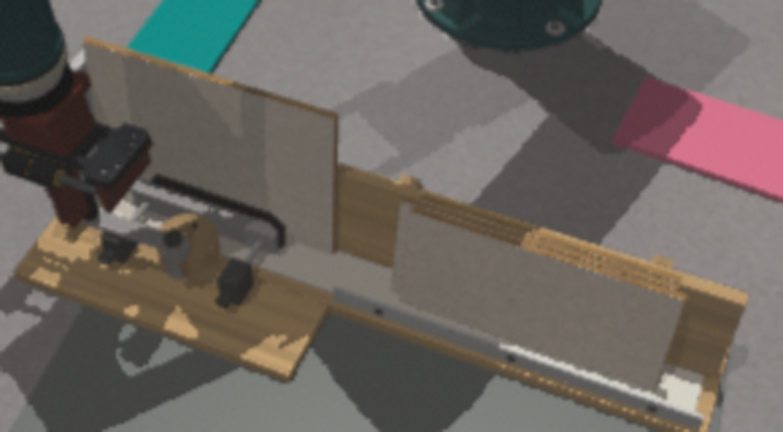

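Call:
servo_tool --delta_rot '[[0,0,0],[0,0,0],[0,0,0],[0,0,0],[0,0,0],[0,0,0],[0,0,0],[0,0,0]]' --offset '[[1,-0.1,0],[2.5,-0.3,0],[4,-0.4,0],[5,-0.5,3],[5,-0.5,7],[5,-0.5,11],[5,-0.5,15],[5,-0.5,19]]' --gripper '[0,0,0,0,0,0,0,0]'

```text
clock: 26.65
eef_pos: [0.594, -0.299, 0.2675]
orientation: [-179.9, 0.2, -6.7]
force: [0.6, -0.6, -0.2]
width: 0.0004
```

Call:
servo_tool --delta_rot '[[0,0,0],[0,0,0],[0,0,0],[0,0,0],[0,0,0],[0,0,0],[0,0,0],[0,0,0]]' --offset '[[0,4,2],[0,8,4],[0,13,4],[0,18,4],[0,23,4],[0,28,4],[0,33,4],[0,38,4]]' --gripper '[0,0,0,0,0,0,0,0]'

```text
clock: 27.65
eef_pos: [0.5942, 0.0832, 0.3076]
orientation: [-179.9, 0.2, -6.7]
force: [-0.1, 0.0, 0.4]
width: 0.0003
```

```bash
python3 look.py 18
```

```text
[0.59424597 0.08322767 0.30756791] 0.00025077837789883956 [-0.11997175  0.03304003  0.40107399] 27.65 [[109.22995803 122.74393316 307.56790774]]
s tall_board [(array([   4., -169.,   18.]), 0.89), (array([   7., -296.,   18.]), 0.38)]
s cam_knob [(array([  81., -261.,   78.]), 0.82), (array([  2., -39.,  24.]), 0.55)]
s tall_foot_tail [(array([  3., -39.,  20.]), 0.93)]
s tall_foot_stop [(array([ 30., 166.,  21.]), 0.73), (array([  82., -169.,   78.]), 0.7)]
t tall_board [(array([   8., -172.,   13.]), 0.72)]
t cam_knob [(array([  80., -257.,   80.]), 0.89)]
t tall_foot_tail []
t tall_foot_stop [(array([180., 284.,   1.]), 0.61)]
```

View pics/s18.png

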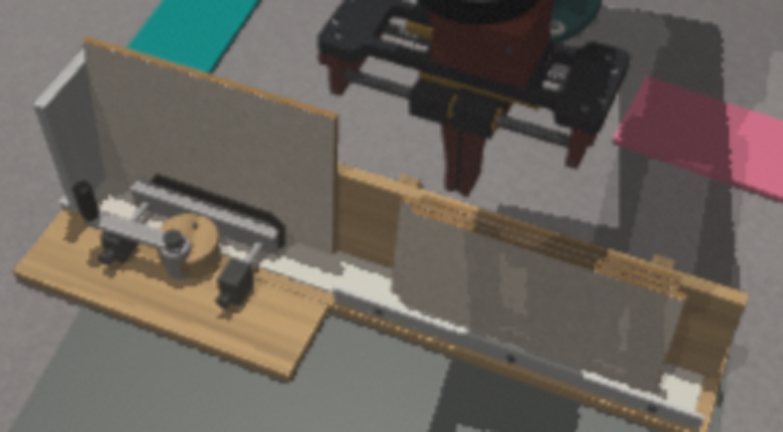

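View pics/t18.png

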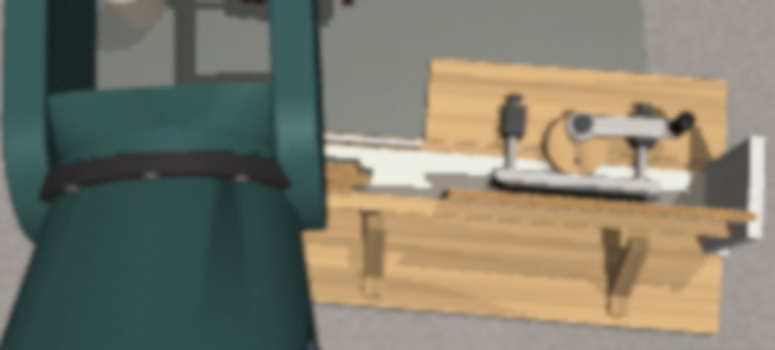

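```bash
python3 -c "
from plant import *
print(sign_off()); print(read_state()['clock'])"
```

```text
the job is handed in; nothing more can be done
None
the job is handed in; nothing more can be done
```

The tall board is home against the stop and clamped by the cam, and I handed the job in at about 28 s of the 59 s. The sign-off gives no verdict.

I pushed the board's tail edge along the runner with closed fingers until the force rose to about 8 N at the stop. Then I pushed the lever knob round with closed fingers. Part-way round, the finger pressed the knob outwards instead of round, with up to about 22 N on the tool. I backed off, moved to the knob's outer side and finished the turn.

Last checks, from the camera pictures, good to about 4 mm:

| Check | Measured | Wanted |
|---|---|---|
| Tall board along the rack | about -169 to -172 mm | -176 to -162 mm |
| Tall board foot off the backboard face | about 4 to 8 mm | below 10 mm |
| Cam | about 2.85 rad | 2.55 rad or more, end stop 2.92 |

- **Short boards:** they still lean where they were in the pictures.
- **Bystanders:** the arm did not go near the tape roll, sanding block or glue bottle. I did not measure them again at the end.
- **Robot:** it ended clear of everything, with a force near zero.
- **Not measured:** I could not read the pad's force on the board. I infer it from the cam angle and the foot having been driven back from about 33 mm out.
- **Disagreements:** the finder networks gave a few stray detections away from the rack, which I ignored. The foot position differed by about 4 mm between the two cameras.

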